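# Shut and latch the gate of the bottle pen

### The arm

A 6-joint arm with a two-finger parallel gripper is mounted at the origin on a cart in front of the work surface, level with it; the furniture and walls round the work are solid. World frame = base frame: x ahead of the robot, y to its left, z up, the work surface at z = 0. Lengths are in m, angles in rad, forces in N, time in s.
With the tool pointing down it reaches from about 0.375 to 0.9 m from the base axis. Payload 3.1 kg.
Tool frame: the origin (TCP) lies at the very end of the fingers, on their centre line; the grasp point (between the pads) lies 19 mm behind it (manip.hold_point_z is the distance from the TCP to the grasp point, in m); y points along the fingers, z is the direction in which the jaws open and shut, and the axes are right-handed (so a half turn about y gives the same grasp; the last joint's range is limited). The gripper opens to 85 mm and grips with 20 to 120 N. Pads are 22 mm wide; open, the fingers measure 114 mm over their backs; the gripper's body (76 mm by 85 mm) begins 54 mm behind the grasp point. The pads swing forward as they close: fully open they stand 13 mm farther back than shut.
Start: joints at [-1.327, 0.527, 1.433, -0, 1.181, -0.178], TCP at [0.256, -0.57, 0.231] pointing down, gripper open.
Joint ranges: [-3.08, 3.08], [-0.75, 2.2], [0.22, 2.44], [-1.43, 4.57], [0, 2.65], [-2.85, 2.85]. Speed limits (rad/s): [2.79, 2.79, 3.14, 3.14, 3.14, 3.14].

### API

Orientations are given as a unit quaternion [x, y, z, w].
In Python, from station import manip, eyes, workorder gives the robot as it stands. The module is installed in compiled form; this text tells all that it offers.
- The arm moves only by the shell command python3 -m jog 'ROWS' [OPENING] [FORCE]. ROWS is JSON, a list of rows, each a list of 2 entries, a list of its own where there are three numbers: the shift along the tool's x, y, z in cm, then the turn about the tool's y in rad. A call has 1 to 20 rows; each row is the pose to reach, as a shift and turn from the pose commanded when the call began, along the tool's axes at that moment; what a row does not reach only later rows make up. A row lasts 1/12 s, in which the tool goes at most 41.7 mm and 7.16 degrees, less where a joint would pass 70% of its speed; a pose out of reach is approached as far as the arm can. A call with a gripper value outside its range is refused whole. OPENING is the finger opening in cm, from 0 to 8.54, set as the call begins (- or left out, the last holds). The fingers move at their own pace and stop on an object; FORCE is the grip in N (left out, the last holds). Time passes only in rows, so rows that repeat a pose let the fingers close. It gives the time, the measured TCP pose, the force and the opening at its end, in the units of the state.
- manip.sense(): the state, without advancing time (a new reading comes with each control period).
- eyes.snapshot(name): name is "scene" or "top" or "wrist"; returns a dict with "frame" (480x640x3 uint8, red, green, blue), "vfov" (degrees; the focal length in pixels is half the picture's height over the tangent of half this angle, whatever the lens; pixels are square), "cx", "cy" (the principal point, pixels), "k1" (the pictures are not rectified: a ray, as slopes to the right and down, at radius r is drawn at 1 + k1 r^2 times it, then the intrinsics apply), "rvec" (rotation vector, rad) and "tvec" (3), from world to camera coordinates, as OpenCV has them. Camera axes: x right, y down, z forward; pixel columns grow to the right and rows downward; lengths in m; the calibration is good to about 2 mm. A picture is of the moment at which its call begins. There is no depth.
- workorder.sign_off(): hands the job in, once; it reports no verdict.
The state is a dict: "t": time; "q": joint angles; "qd": joint speeds; "tau": joint torques, N m; "tcp_pos": TCP position; "tool_rot": TCP orientation; "force": force on the tool from outside, world axes, zero at the start; "ft_torque": the same for the moment, N m; "finger_gap": opening from 0.0 (shut) to 1.0 (fully open).
Only numpy, scipy, OpenCV 4.12 (cv2) and the standard library are available. Lean on these libraries where they do the work, as an engineer would, in place of code of your own. Each camera call takes 0.05 s, during which the arm holds its last target. There are 200 camera calls.

### The job

Swing the bottle pen's gate shut and latch it: lift the latch bar by its black hand grip over the keeper's front lip, push the gate home against its spring buffer, and let the bar drop fully into the keeper's notch so that it holds the gate by itself. Do it gently, without ramming or forcing the bar against the keeper, and leave the bottles in the pen undisturbed.

Things in the scene. Friction and masses are not known exactly. Their poses are not given: they have to be found in the camera images.
- pen: Fixed low aluminium bottle pen, 225 x 230 mm base plate (6 mm) with three 96 mm walls, open at the front (its -x side) where the gate hangs. Origin on the table under it; x points to its back, y to its left, z up. Two loose 166 mm sauce bottles (54 mm wide) stand inside, about 52 mm behind the origin, 50 mm to either side. Gate hinge axis is vertical at x -85, y +92 mm; the spring buffer stands behind the gate at y -43 mm.
- gate (a joint): Gate hinge, rad: 0 = along the pen's y axis, grows as it opens towards the pen's -x side; stays where left until shut below about 0.12, where a spring buffer pushes back (felt at the hand grip: about 1 N at first, 4 to 7 N at 0, 6 to 9 N at -0.05; a rise of over 2 N per mm there is the keeper, not the buffer). Limits -0.15 to 1.1. Latched it stands between -0.06 and 0.06, as the keeper happens to be set.
- latch (a joint): Latch bar's pivot on the gate, rad: 0 = level, grows as the free end rises; hangs at -0.05, at most 0.28. The pivot's axis is level, square to the gate, 25 mm out from the gate hinge along the gate and 125 mm above the table. Seated in the notch it reads about 0 (-0.02 to 0.02); resting on the keeper's lip about 0.1.
- gate_hinge (a point): Point on the gate's hinge axis 125 mm above the table (height of the latch pivot). Its frame turns with the gate: -y runs along the gate to its free end, +x is the way the gate is pushed to shut it.
- grip (a point): Middle of the latch bar's black upright round hand grip, 20 mm thick, 44 mm high. With the bar level it is 100 mm from the gate hinge along the gate (75 mm from the bar's pivot) and 33 mm above the bar's centre line. A wire guide 45 mm high over the bar stands 48 mm further out. Axes as the bar: -y along it to its free end.
- bar_end (a point): Centre of the steel latch bar (8 mm thick, 14 mm high, about 0.18 kg) where it meets the keeper, 155 mm from its pivot and 180 mm from the gate hinge. The dark steel keeper, a fixed bracket, has a 12 mm notch open at the top, between a front lip 12 mm thick that stands 16 mm above the notch's floor and a back wall 62 mm high that stops the bar even when lifted. See keeper_foot.
- keeper_foot (a point): Nominal place of the keeper's notch: middle of its floor, on the pen at x -85, y -88, z 118 mm. The keeper is bolted in slots, so the real notch lies anywhere within 8 mm of it to the front or back and 2 mm up or down; it is not measured. Axes as the pen's.

How it is judged:
By the outcome, as a careful person would: the job done as asked, in the order asked, and still so for the second after the job is handed in, with the robot touching nothing.
It also fails if it takes over 51 s, if anything falls off the work surface, if the arm or the gripper's body presses on something with over 40 N, if the wrist force passes 120 N, or if a joint passes its speed limit or range.

## Working session

There is one attempt and no reset: what is moved stays moved. The work goes in short steps, Python scripts to look and compute and a shell command to move; the robot and the scene stay as the last step left them, time stands still between calls to the robot, and variables do not carry over. Pictures are saved under pics/ and viewed, about 8 in all and at most 12, crops included, and the job is handed in when it is done.

```bash
mkdir -p pics
cat > h.py <<'E'
import numpy as np, cv2
from station import manip, eyes, workorder
from scipy.spatial.transform import Rotation as R
def snap(n,f=None):
    s=eyes.snapshot(n)
    if f: cv2.imwrite('pics/'+f,s['frame'][:,:,::-1])
    return s
def cam(s):
    f=240/np.tan(np.radians(s['vfov'])/2); return f,R.from_rotvec(np.array(s['rvec']).ravel()).as_matrix(),np.array(s['tvec']).ravel()
def ray(s,u,v):
    f,M,t=cam(s); d=np.array([(u-s['cx'])/f,(v-s['cy'])/f]); p=d.copy()
    for _ in range(20): p=d/(1+s['k1']*(p@p))
    return -M.T@t, M.T@np.array([p[0],p[1],1])
def onz(s,u,v,z):
    o,d=ray(s,u,v); return o+d*(z-o[2])/d[2]
def proj(s,P):
    f,M,t=cam(s); c=M@np.array(P)+t; p=c[:2]/c[2]; p=p*(1+s['k1']*(p@p)); return p*f+[s['cx'],s['cy']]
def tri(a,ua,b,ub):
    o1,d1=ray(a,*ua);o2,d2=ray(b,*ub); k=np.linalg.lstsq(np.c_[d1,-d2],o2-o1,rcond=None)[0]
    p,q=o1+k[0]*d1,o2+k[1]*d2; return (p+q)/2,np.linalg.norm(p-q)
E
python3 - <<'E'
from h import *
for n in ('scene','top'):
    s=snap(n,n+'0.png'); f,M,t=cam(s); print(n,-M.T@t,f)
st=manip.sense();print(st['tcp_pos'],R.from_quat(st['tool_rot']).as_matrix().round(3),st['t'],manip.hold_point_z)
E
```

```text
scene [0.12057542 0.89443052 0.65339205] 530.6555025028518
top [0.42012137 0.39917317 0.94058118] 597.6608770109891
[ 0.25576185 -0.56958012  0.2304481 ] [[-0.912 -0.     0.409]
 [-0.409  0.002 -0.912]
 [-0.    -1.    -0.002]] 0.1 0.0187
```

View pics/scene0.png

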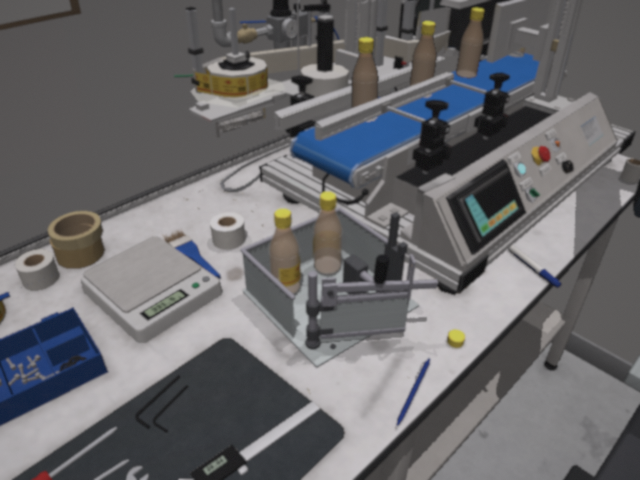

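View pics/top0.png

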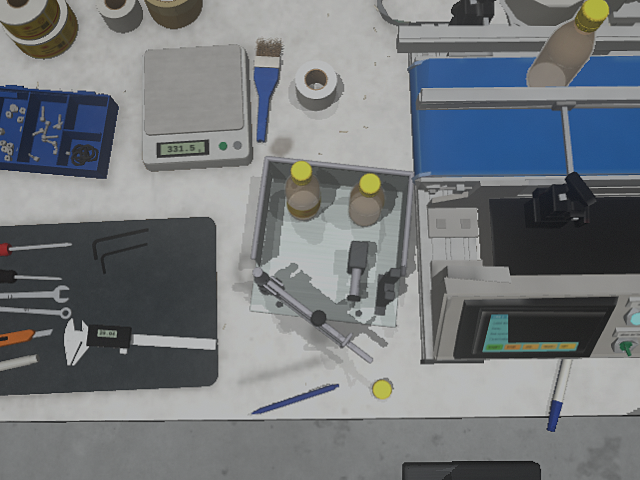

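Run:
```python
from h import *
s=snap('top');c=snap('scene')
for nm,u,v,z in [('capL',302,171,.166),('capR',370,184,.166),('hinge',263,275,.125),('grip',319,318,.18),('wallBL',268,158,.096),('wallBR',413,177,.096),('plateFL',250,312,.006),('plateFR',397,328,.006),('wallFL',252,263,.096),('pen',390,290,.15)]:
    p=onz(s,u,v,z);print(nm,p.round(4),proj(c,p).round())
a=s['frame'][140:380,230:440];b=c['frame'][180:365,230:440]
cv2.imwrite('pics/z.png',np.hstack([cv2.resize(a,(400,457),interpolation=3)[:,:,::-1],cv2.resize(cv2.copyMakeBorder(b,0,55,0,0,cv2.BORDER_CONSTANT),(400,457),interpolation=3)[:,:,::-1]]))
```

```text
capL [0.684  0.4189 0.166 ] [282. 213.]
capR [0.6644 0.3271 0.166 ] [329. 198.]
hinge [0.5483 0.4748 0.125 ] [315. 287.]
grip [0.4836 0.3982 0.18  ] [384. 255.]
wallBL [0.7288 0.4711 0.096 ] [244. 249.]
wallBR [0.6965 0.2569 0.096 ] [342. 209.]
plateFL [0.5087 0.5058 0.006 ] [319. 365.]
plateFR [0.4812 0.277  0.006 ] [421. 303.]
wallFL [0.5705 0.4934 0.096 ] [297. 299.]
pen [0.5221 0.3033 0.15  ] [402. 234.]
```

View pics/z.png

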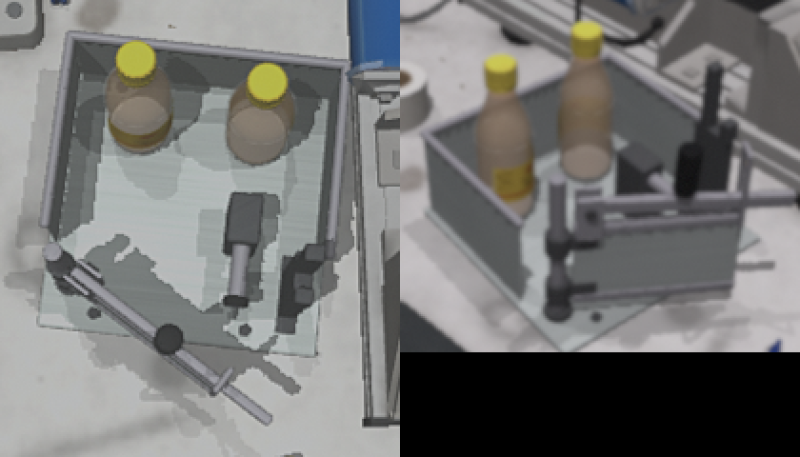

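```bash
cat >> h.py <<'E'
def plan(P,yaw):
    """tool shift (cm) and turn from measured pose to TCP P, with tool z at yaw"""
    st=manip.sense(); M=R.from_quat(st['tool_rot']).as_matrix()
    y0=np.arctan2(M[1,2],M[0,2]); d=M.T@(np.array(P)-st['tcp_pos'])*100
    return d.round(2), round(float(-(yaw-y0)),3)
E
python3 - <<'E'
from h import *
s=snap('top');c=snap('scene')
print('hingetop',tri(s,(257,270),c,(312.4,276)))
print('griptop',tri(s,(319,317),c,(382.2,257.7)))
print('mach',onz(s,520,372,.1),onz(s,440,360,.1),onz(s,440,360,.05))
print(plan([.4836,.3982,.30],-.55))
E
```

```text
hingetop (array([0.55070756, 0.4801297 , 0.14770024]), np.float64(0.002227183321532379))
griptop (array([0.48585851, 0.39849834, 0.17315603]), np.float64(0.0010010697224728683))
mach [0.41256404 0.12181969 0.1       ] [0.43027733 0.23142313 0.1       ] [0.43088143 0.22144491 0.05      ]
(array([-60.42,  -6.84, -79.01]), -0.599)
```

```bash
python3 -m jog '[[[0,-4,0],0],[[0,-8,0],0],[[-2,-11,-3],0],[[-60.4,-11,-79],-0.6],[[-60.4,-11,-79],-0.6],[[-60.4,-11,-79],-0.6],[[-60.4,-11,-79],-0.6],[[-60.4,-11,-79],-0.6],[[-60.4,-11,-79],-0.6],[[-60.4,-11,-79],-0.6],[[-60.4,-11,-79],-0.6],[[-60.4,-11,-79],-0.6],[[-60.4,-11,-79],-0.6],[[-60.4,-11,-79],-0.6],[[-60.4,-11,-79],-0.6],[[-60.4,-11,-79],-0.6],[[-60.4,-11,-79],-0.6],[[-60.4,-11,-79],-0.6],[[-60.4,-11,-79],-0.6],[[-60.4,-11,-79],-0.6]]' 5; python3 -c "
from h import *
print(plan([.4836,.3982,.33],-.55))"
```

```text
t: 1.97
tcp_pos: [0.4246, 0.1528, 0.3407]
tool_rot: [0.346, -0.617, 0.617, -0.346]
force: [1.5, -0.8, 0.0]
finger_gap: 0.584
(array([-24.01,   1.07,  -7.76]), 0.001)
```

```bash
python3 -m jog '[[[-22,0,-7],0],[[-22,0,-7],0],[[-22,0,-7],0],[[-22,0,-7],0],[[-22,0,-7],0],[[-22,0,-7],0],[[-22,0,-7],0],[[-22,0,-7],0],[[-22,0,-7],0]]'
python3 - <<'E'
from h import *
s=snap('wrist','w1.png');f,M,t=cam(s);print(-M.T@t,f)
st=manip.sense();print(st['tcp_pos'],st['q'])
print(proj(s,[.485,.398,.18]),proj(s,[.545,.478,.125]))
E
```

```text
t: 2.72
tcp_pos: [0.4794, 0.3741, 0.3401]
tool_rot: [0.346, -0.617, 0.617, -0.345]
force: [-0.2, 0.4, -1.2]
finger_gap: 0.585
[0.51582504 0.43224489 0.48299881] 334.5369189105861
[0.47949553 0.37367559 0.34027169] [ 4.78591273e-01  4.03645581e-01  1.33510709e+00 -4.46293440e-04
  1.40403672e+00  1.02839704e+00]
[312.95637085 201.27190076] [323.22069286  93.20973324]
```

View pics/w1.png

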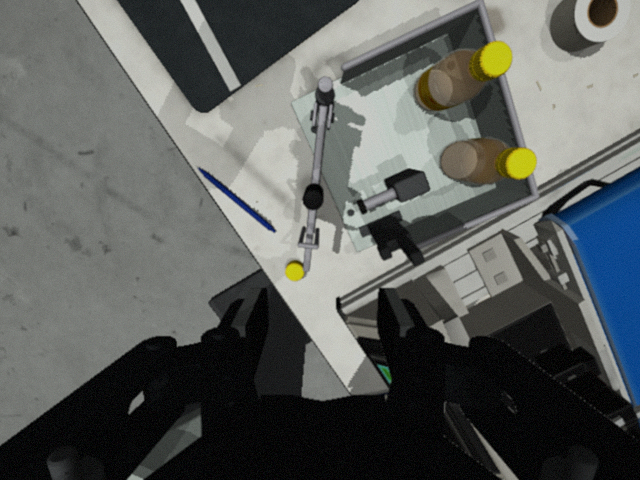

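Run:
```python
from h import *
w=snap('wrist');s=snap('top')
print('hinge',tri(s,(257,270),w,(325,84)))
print('grip',tri(s,(319,317),w,(312,194)))
for u,v,z in [(325,84,.148),(318,128,.13),(312,194,.173),(308,238,.17),(305,266,.115)]: print(onz(w,u,v,z).round(4))
print('plate',onz(w,293,102,.006),onz(w,362,251,.006),'wallR back',onz(w,533,195,.096),'wallL back',onz(w,481,4,.096),'wallLfront',onz(w,344,70,.096))
a=cv2.resize(w['frame'][170:270,290:440],(600,400),interpolation=3)
b=cv2.resize(s['frame'][250:350,290:440],(600,400),interpolation=3)
cv2.imwrite('pics/k.png',np.clip(np.hstack([a[:,:400]*0+a[:,200:],b[:,200:]])*1.6,0,255).astype('u1')[:,:,::-1])
```

```text
hinge (array([0.54676712, 0.47740072, 0.17439798]), np.float64(0.0015351663823418172))
grip (array([0.48627726, 0.39971441, 0.15406907]), np.float64(0.003407537875647491))
[0.5489 0.4806 0.148 ]
[0.5234 0.452  0.13  ]
[0.4873 0.403  0.173 ]
[0.4612 0.3687 0.17  ]
[0.4306 0.3309 0.115 ]
plate [0.51506763 0.50460775 0.006     ] [0.49048355 0.27658479 0.006     ] wallR back [0.70040184 0.2603222  0.096     ] wallL back [0.73031848 0.47092603 0.096     ] wallLfront [0.57836874 0.48942062 0.096     ]
```

View pics/k.png

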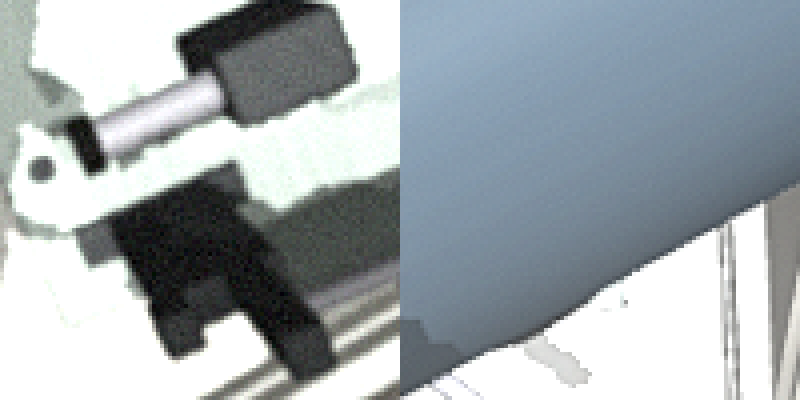

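Run:
```python
from h import *
print(plan([.4865,.401,.138],-.65))
w=snap('wrist')
for u,v,z in [(398,250.5,.118),(391,252,.134),(382,258,.134),(378,251,.134),(403,250,.118)]: print(onz(w,u,v,z).round(4))
h=np.array([.546,.479]); print('nom yaw', )
for yaw in (.11,.12,.13):
    ey=np.array([np.sin(yaw),np.cos(yaw)]);print('nominal notch',h-.18*ey)
```

```text
(array([-2.71, 20.27, -0.87]), 0.099)
[0.5322 0.2917 0.118 ]
[0.5242 0.3003 0.134 ]
[0.5124 0.2994 0.134 ]
[0.5126 0.3088 0.134 ]
[0.5374 0.2892 0.118 ]
nom yaw
nominal notch [0.52623991 0.3000879 ]
nominal notch [0.5244518  0.30029445]
nominal notch [0.52266585 0.30051886]
```

```bash
python3 -m jog '[[[-2.7,2,-0.9],0.1],[[-2.7,5,-0.9],0.1],[[-2.7,8,-0.9],0.1],[[-2.7,11,-0.9],0.1],[[-2.7,12,-0.9],0.1],[[-2.7,12,-0.9],0.1],[[-2.7,12,-0.9],0.1]]'
python3 - <<'E'
from h import *
w=snap('wrist','w2.png')
print(plan([.4865,.401,.138],-.65))
cv2.imwrite('pics/w2.png',w['frame'][:,:,::-1])
print(proj(w,[.4865,.401,.174]))
E
```

```text
t: 3.5
tcp_pos: [0.4869, 0.4022, 0.2212]
tool_rot: [-0.314, 0.633, -0.633, 0.314]
force: [0.5, 0.0, 0.3]
finger_gap: 0.586
(array([0.24, 8.43, 0.  ]), 0.0)
[321.57785376 269.92772933]
```

View pics/w2.png

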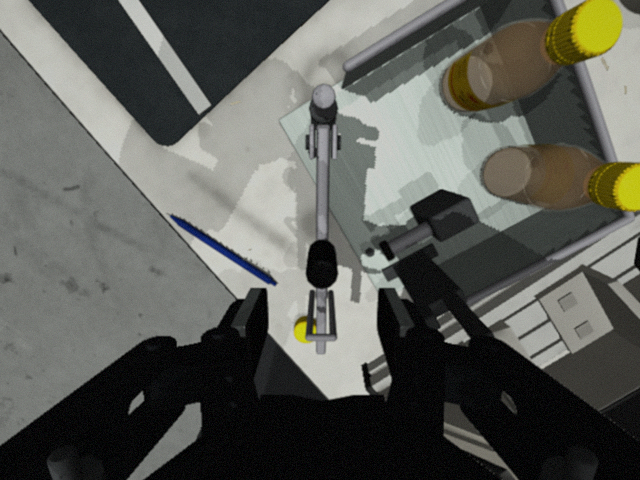

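```bash
python3 -m jog '[[[0.2,3,0],0],[[0.2,6,0],0],[[0.2,8,0],0],[[0.2,8.3,0],0],[[0.2,8.3,0],0],[[0.2,8.3,0],0]]' && python3 -m jog '[[[0,0,0],0],[[0,0,0],0],[[0,0,0],0],[[0,0,0],0],[[0,0,0],0],[[0,0,0],0],[[0,0,0],0],[[0,0,0],0]]' 1.5 20
```

```text
t: 4.05
tcp_pos: [0.4868, 0.4018, 0.1398]
tool_rot: [-0.313, 0.633, -0.633, 0.316]
force: [0.3, 0.1, -0.2]
finger_gap: 0.583
t: 4.72
tcp_pos: [0.4861, 0.4016, 0.1394]
tool_rot: [-0.313, 0.633, -0.633, 0.316]
force: [-0.4, 0.5, 6.6]
finger_gap: 0.228
```

```bash
python3 -m jog '[[[-0.1,-0.3,0],0],[[-0.25,-0.6,0],0],[[-0.4,-0.9,0],0],[[-0.6,-1.2,0],0],[[-0.75,-1.5,0],0],[[-0.87,-1.67,0],0],[[-0.87,-1.67,0],0],[[-0.87,-1.67,0],0]]'; python3 -c "
from h import *
s=snap('wrist','w3.png');snap('scene','s3.png')
a=cv2.imread('pics/s3.png')[180:360,250:450]
cv2.imwrite('pics/c3.png',np.hstack([cv2.resize(a,(430,387),interpolation=3),cv2.resize(cv2.imread('pics/w3.png')[50:440,130:500],(367,387))]))"
```

```text
t: 5.38
tcp_pos: [0.4901, 0.4078, 0.1541]
tool_rot: [-0.315, 0.633, -0.633, 0.314]
force: [0.1, 0.5, -4.3]
finger_gap: 0.227
```

View pics/c3.png

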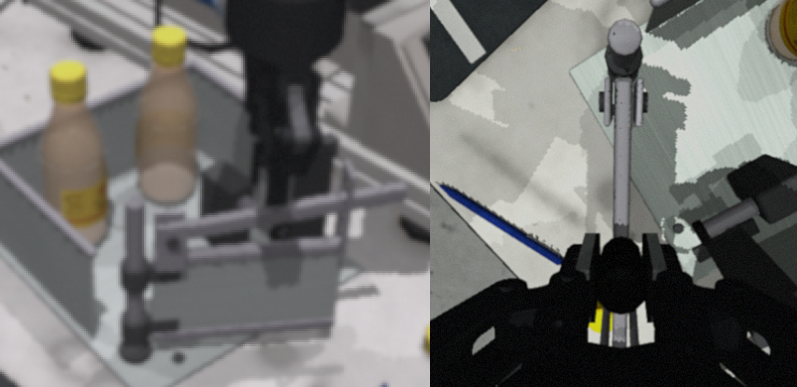

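```bash
python3 -m jog '[[[0,-0.1,0.2],-0.02],[[-0.01,-0.2,0.47],-0.05],[[-0.03,-0.2,0.7],-0.075],[[-0.05,-0.2,0.94],-0.1],[[-0.08,-0.2,1.2],-0.125],[[-0.11,-0.2,1.41],-0.15],[[-0.15,-0.2,1.64],-0.175],[[-0.19,-0.2,1.87],-0.2],[[-0.24,-0.2,2.1],-0.225],[[-0.29,-0.2,2.33],-0.25],[[-0.35,-0.2,2.56],-0.275],[[-0.42,-0.2,2.79],-0.3],[[-0.51,-0.2,3.06],-0.33],[[-0.51,-0.2,3.06],-0.33],[[-0.51,-0.2,3.06],-0.33]]'
cat > st.py <<'E'
from h import *
st=manip.sense();M=R.from_quat(st['tool_rot']).as_matrix();H=np.array([.5476,.4825]);g=H-st['tcp_pos'][:2]
print('t',round(st['t'],2),'pos',np.round(st['tcp_pos'],4),'yaw',round(np.arctan2(M[1,2],M[0,2]),3),'alpha',round(np.arctan2(*g),3),'r',round(np.hypot(*g),4),'Ftool',(M.T@st['force']).round(1),'gap',round(st['finger_gap']*85.4,1))
E
python3 st.py
```

```text
t: 6.73
tcp_pos: [0.5176, 0.3939, 0.1559]
tool_rot: [-0.414, 0.573, -0.573, 0.414]
force: [0.3, 4.0, -7.1]
finger_gap: 0.228
t 6.73 pos [0.5176 0.3939 0.1559] yaw -0.319 alpha 0.326 r 0.0935 Ftool [-3.9  7.1 -0.9] gap 19.5
```

```bash
python3 -c "
from h import *
snap('wrist','w4.png');snap('scene','s4.png')
a=cv2.imread('pics/s4.png')[180:360,250:450]
cv2.imwrite('pics/c4.png',np.hstack([cv2.resize(a,(400,360),interpolation=3),cv2.resize(cv2.imread('pics/w4.png')[180:420,250:510],(390,360))]))"
```

```text
(no output)
```

View pics/c4.png

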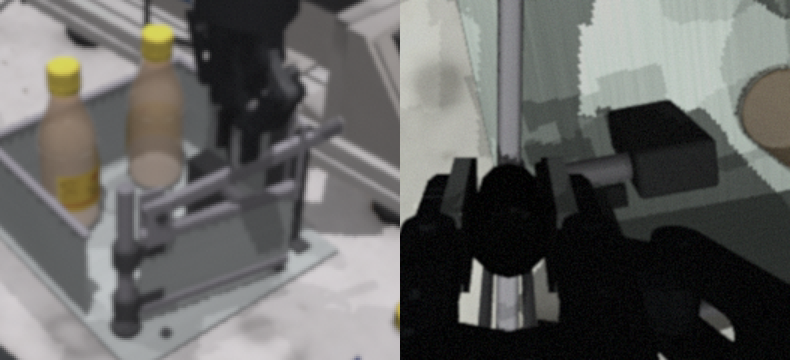

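```bash
python3 -m jog '[[[-0.05,0,0.23],-0.025],[[-0.1,0,0.47],-0.05],[[-0.12,0,0.7],-0.075],[[-0.15,0,0.93],-0.1],[[-0.15,0,1.05],-0.112],[[-0.15,0,1.05],-0.112]]';python3 st.py;  python3 -m jog '[[[0,0,0.12],-0.013],[[-0.01,0,0.24],-0.026],[[-0.01,0,0.36],-0.039],[[-0.02,0,0.48],-0.052],[[-0.02,0,0.48],-0.052],[[-0.02,0,0.48],-0.052]]';python3 st.py
```

```text
t: 7.33
tcp_pos: [0.5271, 0.3913, 0.1559]
tool_rot: [-0.447, 0.549, -0.549, 0.445]
force: [-3.6, 1.4, -4.3]
finger_gap: 0.228
t 7.33 pos [0.5271 0.3913 0.1559] yaw -0.207 alpha 0.221 r 0.0935 Ftool [-0.6  4.3 -3.8] gap 19.5
t: 7.83
tcp_pos: [0.5318, 0.3903, 0.1559]
tool_rot: [-0.461, 0.537, -0.537, 0.459]
force: [-4.5, 1.2, -4.5]
finger_gap: 0.224
t 7.83 pos [0.5318 0.3903 0.1559] yaw -0.154 alpha 0.169 r 0.0935 Ftool [-0.5  4.5 -4.6] gap 19.1
```

```bash
for i in 1 2; do python3 -m jog '[[[0,0,0.1],-0.011],[[-0.01,0,0.2],-0.022],[[-0.01,0,0.2],-0.022],[[-0.01,0,0.2],-0.022]]' >/dev/null;python3 st.py; done;  for i in 1 2; do python3 -m jog '[[[0,0,0.06],-0.006],[[0,0,0.1],-0.011],[[0,0,0.1],-0.011],[[0,0,0.1],-0.011]]' >/dev/null;python3 st.py; done
```

```text
t 8.17 pos [0.5336 0.3901 0.1559] yaw -0.133 alpha 0.151 r 0.0935 Ftool [-0.7  3.8 -5.2] gap 18.9
t 8.5 pos [0.5353 0.3898 0.1559] yaw -0.111 alpha 0.132 r 0.0935 Ftool [-0.   3.5 -5.3] gap 19.1
t 8.83 pos [0.536  0.3897 0.1558] yaw -0.1 alpha 0.124 r 0.0935 Ftool [-0.8  3.2 -6.4] gap 19.4
t 9.17 pos [0.5367 0.3896 0.1558] yaw -0.089 alpha 0.116 r 0.0936 Ftool [-0.7  3.  -7.8] gap 19.4
```

```bash
python3 -m jog '[[[0,0,0],0],[[0,0,0],0]]' >/dev/null;python3 st.py; python3 -m jog '[[[0,0,0.05],-0.005],[[0,0,0.05],-0.005],[[0,0,0.05],-0.005]]' >/dev/null;python3 st.py;python3 -c "
from h import *
a=snap('scene')['frame'][180:330,270:420];b=snap('top')['frame'][230:350,240:440]
cv2.imwrite('pics/c5.png',np.clip(1.4*np.hstack([cv2.resize(a,(390,390),interpolation=3),cv2.resize(b,(400,390),interpolation=3)])[:,:,::-1],0,255))"
```

```text
t 9.33 pos [0.5367 0.3896 0.1558] yaw -0.089 alpha 0.116 r 0.0935 Ftool [-0.6  2.4 -7.8] gap 19.7
t 9.58 pos [0.5371 0.3895 0.1558] yaw -0.084 alpha 0.112 r 0.0936 Ftool [-1.3  3.5 -6.9] gap 18.8[ WARN:0@1.888] global loadsave.cpp:1063 imwrite_ Unsupported depth image for selected encoder is fallbacked to CV_8U.
```

View pics/c5.png

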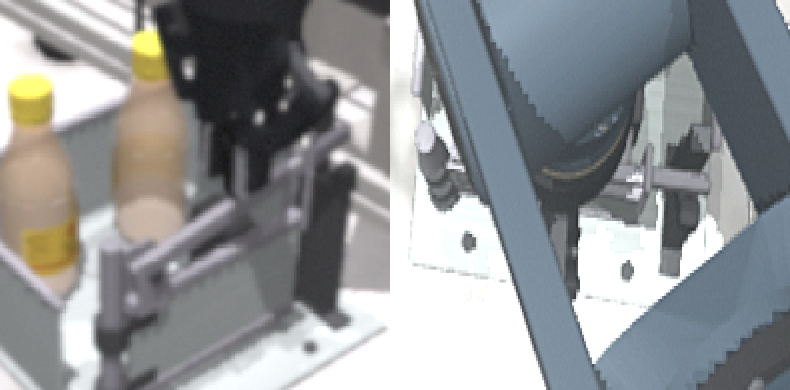

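```bash
python3 -c "
from h import *
s=snap('top')
print(onz(s,390,285.4,.15),onz(s,393,276,.18),onz(s,393,274,.18))
cv2.imwrite('pics/c6.png',cv2.resize(s['frame'][255:325,365:435],(700,600),interpolation=0)[:,:,::-1])"
```

```text
[0.52831646 0.30307621 0.15      ] [0.53634372 0.30243998 0.18      ] [0.53894463 0.30234633 0.18      ]
```

View pics/c6.png

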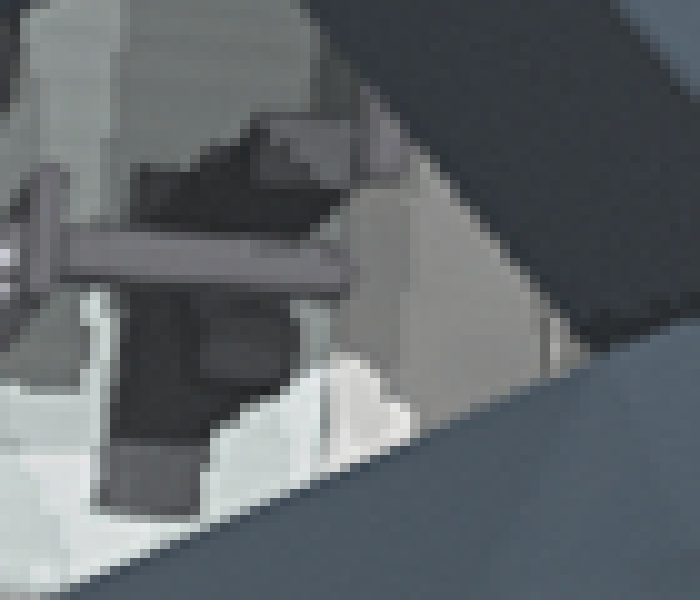

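```bash
python3 -c "
from h import *
s=snap('top')
print('wall front',onz(s,394,276.9,.18),'lip front',onz(s,390,299,.134),'lip back',onz(s,390,291,.134),'bar',onz(s,390,285,.152),onz(s,397,285.8,.152))";python3 st.py
```

```text
wall front [0.53515881 0.30119695 0.18      ] lip front [0.51195584 0.30177907 0.134     ] lip back [0.52284828 0.30139898 0.134     ] bar [0.52857856 0.30330058 0.152     ] [0.5273945  0.29403781 0.152     ]
t 9.78 pos [0.5371 0.3895 0.1558] yaw -0.084 alpha 0.112 r 0.0936 Ftool [-0.4  3.1 -7.3] gap 19.5
```

```bash
python3 -m jog '[[[0,0,0.05],-0.005],[[0.05,0.1,0.05],-0.005],[[0.1,0.2,0.05],-0.005],[[0.2,0.4,0.05],-0.005],[[0.2,0.4,0.05],-0.005]]' >/dev/null;python3 st.py; for i in 1 2 3; do python3 -m jog '[[[0.05,0.1,0],0],[[0.1,0.2,0],0],[[0.1,0.2,0],0],[[0.1,0.2,0],0]]' >/dev/null;python3 st.py; done
```

```text
t 10.2 pos [0.5373 0.3873 0.1526] yaw -0.079 alpha 0.108 r 0.0957 Ftool [ 1.3 -2.5 -9.5] gap 19.5
t 10.53 pos [0.5372 0.3862 0.1508] yaw -0.079 alpha 0.108 r 0.0968 Ftool [ 1.4 -2.4 -9.4] gap 19.6
t 10.87 pos [0.5371 0.385  0.1488] yaw -0.079 alpha 0.108 r 0.098 Ftool [ 1.3 -2.4 -8.1] gap 19.8
t 11.2 pos [0.5369 0.384  0.1469] yaw -0.079 alpha 0.108 r 0.0991 Ftool [ 2.4 -2.2 -9.4] gap 19.6
```

```bash
for i in 1 2; do python3 -m jog '[[[0.05,0.1,0],0],[[0.09,0.17,0],0],[[0.09,0.17,0],0],[[0.09,0.17,0],0]]' >/dev/null;python3 st.py; done
```

```text
t 11.53 pos [0.5369 0.3831 0.1451] yaw -0.079 alpha 0.108 r 0.1 Ftool [ 1.2 -1.9 -9.5] gap 19.0
t 11.87 pos [0.5369 0.3826 0.1441] yaw -0.079 alpha 0.107 r 0.1005 Ftool [ 1.7 -3.5 -9.8] gap 19.3
```

```bash
python3 -m jog '[[[0.03,0.1,0],0],[[0.03,0.1,0],0],[[0.03,0.1,0],0]]' >/dev/null;python3 st.py
```

```text
t 12.12 pos [0.5369 0.3826 0.144 ] yaw -0.079 alpha 0.106 r 0.1005 Ftool [  2.4  -7.5 -10.4] gap 19.2
```

```bash
python3 -m jog '[[[0,-0.1,0],0],[[0,-0.1,-0.05],0.003],[[0,-0.1,-0.1],0.006],[[0,-0.1,-0.15],0.01],[[0,-0.1,-0.2],0.012],[[0,-0.1,-0.2],0.012]]' >/dev/null;python3 st.py
```

```text
t 12.62 pos [0.5363 0.3827 0.1441] yaw -0.09 alpha 0.113 r 0.1005 Ftool [ 0.7 -2.1 -7.4] gap 19.5
```

```bash
python3 -m jog '[[[0,0,-0.05],0.003],[[0,0,-0.1],0.006],[[0,0,-0.15],0.01],[[0,0,-0.15],0.01]]' >/dev/null;python3 st.py
```

```text
t 12.95 pos [0.5363 0.3828 0.144 ] yaw -0.101 alpha 0.113 r 0.1004 Ftool [ 2.5 -4.6 -3.9] gap 19.2
```

```bash
python3 -m jog '[[[0,0,-0.05],0],[[0,0,-0.13],0],[[0,0,-0.13],0]]' >/dev/null;python3 st.py; python3 -m jog '[[[0,0,0],0],[[0,0,0],0],[[0,0,0],0],[[0,0,0],0],[[0,0,0],0],[[0,0,0],0]]' 5 >/dev/null; python3 st.py
python3 -m jog '[[[0,-1,0],0],[[0,-3,0],0],[[0,-6,0],0],[[0,-9,0],0],[[0,-12,0],0],[[0,-15,0],0],[[0,-15,0],0],[[0,-15,0],0],[[0,-15,0],0]]'; python3 st.py; python3 -c "
from h import *
a=snap('scene')['frame'][180:330,270:420];b=snap('wrist')['frame'][40:340,180:500]
cv2.imwrite('pics/c7.png',np.clip(1.4*np.hstack([cv2.resize(a,(370,370),interpolation=3),cv2.resize(b,(400,370),interpolation=3)])[:,:,::-1],0,255).astype('u1'))"
```

```text
t 13.2 pos [0.5363 0.3828 0.144 ] yaw -0.101 alpha 0.113 r 0.1003 Ftool [ 4.6 -6.8 -1.3] gap 19.3
t 13.7 pos [0.5348 0.3836 0.1425] yaw -0.101 alpha 0.129 r 0.0998 Ftool [-0.3 -0.4  0.5] gap 50.0
t: 14.45
tcp_pos: [0.5342, 0.3832, 0.2928]
tool_rot: [-0.474, 0.525, -0.525, 0.474]
force: [0.8, -0.7, -0.9]
finger_gap: 0.586
t 14.45 pos [0.5342 0.3832 0.2928] yaw -0.101 alpha 0.135 r 0.1002 Ftool [0.6 0.9 0.9] gap 50.0
```

View pics/c7.png

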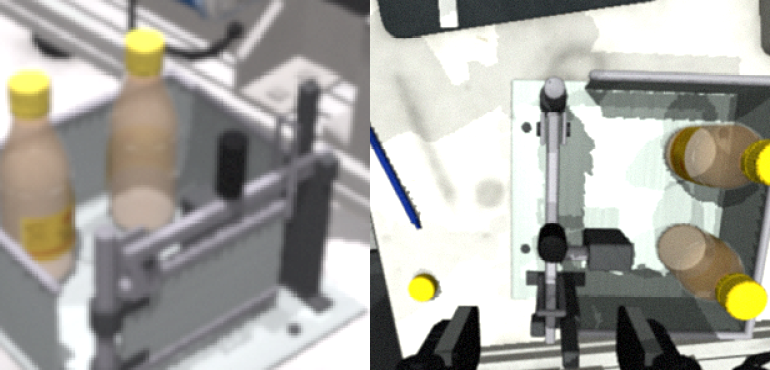

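```bash
python3 -c "
from h import *
c=snap('scene','a.png');s=snap('top')
g=c['frame'].astype(int).sum(2)[235:275,350:370]
import sys
a=c['frame'][220:290,340:410]
cv2.imwrite('pics/c8.png',np.clip(1.4*cv2.resize(a,(600,600),interpolation=3)[:,:,::-1],0,255).astype('u1'))
H=np.array([.5476,.4825]);al=.113
d=np.array([-np.sin(al),-np.cos(al)])
for r,z in [(.03,.125),(.1,.125),(.18,.125),(.18,.141),(.1,.180)]: print(r,z,proj(c,[*(H+d*r),z]).round(1),proj(s,[*(H+d*r),z]).round(1))"
```

```text
0.03 0.125 [327.7 281. ] [279.  277.7]
0.1 0.125 [361.9 263.3] [329.5 282.8]
0.18 0.125 [397.7 244.7] [387.5 288.6]
0.18 0.141 [398.6 237. ] [388.8 287.1]
0.1 0.18 [363.9 235.2] [330.2 276.8]
```

View pics/c8.png

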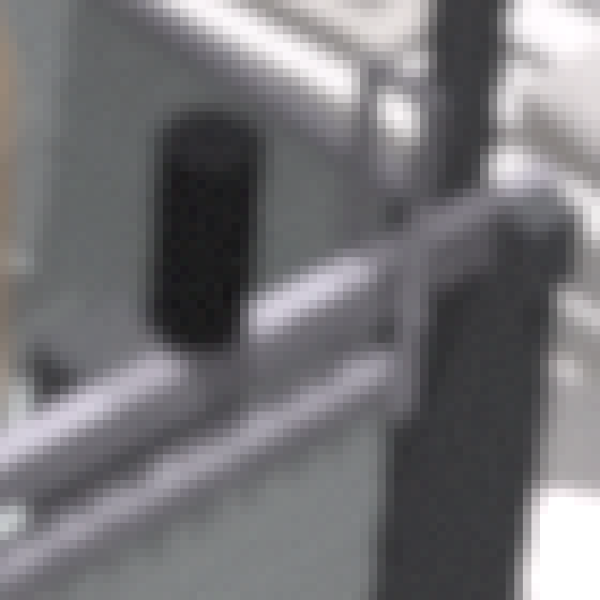

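```bash
python3 -c "
from h import *
workorder.sign_off()"
```

```text
the job is handed in; nothing more can be done
```

The gate is shut and latched, and I handed the job in at about 15 s on the robot's clock. I lifted the bar by its grip, swung the gate over the keeper's lip and pushed it against the buffer. I then lowered the bar into the notch, let the lip take the load, released the grip and backed off 15 cm.

- **Seating:** the grip stopped at the height of a level bar (latch about 0.01 rad). It would not go lower when pressed to 7.5 N.
- **Holding:** with my push eased from 10 N to about 1 N, the gate stayed put, so the lip is carrying the buffer's load. After release, the pictures show the bar level and behind the lip, and its end matches the seated height. The bottles are still standing where they were.
- **Forces:** the push stayed at about 10 N or less, and I saw no sharp rise that would mean the bar had hit the keeper's back wall.
- **Disagreements:** my readings of the pen and hinge position differed by up to about 9 mm between cameras, so I placed the bar by looking directly at the keeper and by force. One force rise of about 2 N/mm during the push looked like the keeper, but it fell back on the next step, so I took it as noise.

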